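Complete the gift tray and hold it up for the customer

ROBOT

A 6-joint arm with a two-finger parallel gripper is mounted at the origin on a cart in front of the work surface, level with it; the furniture and walls round the work are solid. World frame = base frame: x ahead of the robot, y to its left, z up, the work surface at z = 0. Lengths are in m, angles in rad, forces in N, time in s.
With the tool pointing down it reaches from about 0.35 to 0.775 m from the base axis. Payload 5.5 kg.
Tool frame: the origin (TCP) lies midway between the tips of the shut fingers; the grasp point (between the pads) lies grip_point_offset behind it (grip_point_offset is the distance from the TCP to the grasp point, in m); z points along the fingers, y is the direction in which the jaws open and shut (so a half turn about z gives the same grasp; the last joint's range is limited). The gripper opens to 85 mm and grips with 20 to 120 N. Pads are 22 mm wide; open, the fingers measure 114 mm over their backs; the gripper's body (76 mm by 85 mm) begins 54 mm behind the grasp point. The pads swing forward as they close: fully open they stand 13 mm farther back than shut.
Start: joints at [1.023, 0.313, 0.046, 1.304, 0, 1.431], TCP at [0.228, 0.528, 0.231] pointing down, gripper open.
Joint ranges: [-2.76, 2.76], [-0.86, 1.69], [-1.03, 1.26], [-2.2, 2.34], [-1.47, 1.5], [-3.14, 3.14]. Speed limits (rad/s): [2.57, 2.57, 3.14, 3.14, 3.14, 3.14].

INTERFACE

Orientations are given as a unit quaternion [w, x, y, z].
In Python, from workcell import * gives the robot as it stands.
- The arm moves only by the tool send_rows, never from a script. Its argument "series" is one flat list of numbers, 7 for each row, row after row: the shift along the tool's x, y, z in cm, then the turn, a rotation vector about the tool's x, y, z in degrees, then the opening, from 0 (shut) to 1 (fully open). A call has 1 to 10 rows; each row is the pose to reach, as a shift and turn from the pose commanded when the call began, along the tool's axes at that moment; what a row does not reach only later rows make up. A row lasts 1/12 s, in which the tool goes at most 41.7 mm and 7.16 degrees, less where a joint would pass 70% of its speed; a pose out of reach is approached as far as the arm can. A call with a gripper value outside its range is refused whole. The fingers move at their own pace and stop on an object; "newtons" is the grip in N (left out, the last holds). Time passes only in rows, so rows that repeat a pose let the fingers close. It gives the time, the measured TCP pose, the force and the opening at its end, in the units of the state.
- get_state(): the state, without advancing time (a new reading comes with each control period).
- read_camera(name): name is "side" or "top"; returns the picture (420x560x3 uint8, blue, green, red); there is no depth.
- camera_info(name): a dict with "K" (3x3 intrinsics, pixels), "xyz" and "attitude" of the camera in the world. Camera axes: x right, y down, z forward; pixel columns grow to the right and rows downward; lengths in m; the calibration is good to about 2 mm. A picture is of the moment at which its call begins. camera_info takes no time and is no camera call.
- hand_in(): hands the job in, once; it reports no verdict.
Trained networks look in the newest picture that a camera, given by its name, has taken for a name from the list of things; names that differ only in an ending like _2 or _b are one class to them, and where a whole thing is asked for, a point or a joint stands for the part that bears it (a point fixed in the world has none). Each returns a list of dicts, best first, with "p" (0 to 1); they miss things now and then, are a little off and sometimes report something else, mostly with a low value. They report only what shows in the picture. A call takes as long as a camera call.
- silhouettes(camera, label): "pixels" (420x560 bool, what is visible of it) and "box" ([left, top, width, height] in pixels, round what is visible of it).
The state is a dict: "clock": time; "joint_pos": joint angles; "qvel": joint speeds; "tau": joint torques, N m; "tcp_pos": TCP position; "orientation": TCP orientation; "wrist_force": force on the tool from outside, world axes, zero at the start; "ft_torque": the same for the moment, N m; "finger_gap": finger opening in m.
Only numpy, scipy, OpenCV 4.12 (cv2) and the standard library are available. Lean on these libraries where they do the work, as an engineer would, in place of code of your own. Each camera call takes 0.05 s, during which the arm holds its last target. There are 200 camera calls.

TASK

The customer wants the flat light-blue carton of sweets to go with the brown one that already lies on the wooden carrying tray: lay it, right way up and lengthwise along the handle, in the middle of the empty half of the tray (do not drop it) and let go of it, so that the tray is balanced. Then take the tray by its handle bar, lift it about 8 cm clear of the counter and keep it there, steady and level, for at least two seconds; finish while still holding it in the air, without letting go. Leave the other goods on the counter where they are.

Things in the scene. Friction and masses are not known exactly. Their poses are not given: they have to be found in the camera images.
- counter: white packing counter with a wooden top, a fixed box standing on the table, 500 x 870 x 180 mm: its top, on which all goods of this task stand, is at z = 0.18 m and reaches over x 0.205 to 0.705, y -0.345 to 0.525; origin: centre of its underside. To its right stands a chest of drawers, 0.235 m high (x from 0.45, y below -0.39)
- tray: wooden carrying tray on the counter, 260 mm (its x) by 172 mm (its y), about 0.32 kg; rims 18 mm, floor 10 mm above its origin; uprights of the handle (28 mm along x, 8 mm thick) at y = +-82 mm, 78 mm high. Origin: centre of the underside of its feet; z up. The brown carton lies in the +x half, the -x half is empty. Its x axis points within about 0.5 rad of the world's x
- tray_handle (a point): centre of the handle bar, 67 mm above the tray's origin. The bar is flat-sided, 16 mm wide (tray x), 22 mm tall, 156 mm long (tray y), free all round; its underside is 46 mm above the tray floor, 24 mm above the brown carton
- empty_side (a point): middle of the empty half of the tray, on the grey felt of its floor; 66 mm from the line of the handle. Axes as the tray's. The free floor there is 115 mm (x, from the rim to below the near face of the bar) by 156 mm (y)
- full_side (a point): middle of the other half of the tray, on its floor, where the brown carton lies; 66 mm from the line of the handle. Axes as the tray's
- blue_carton: flat light-blue printed carton, 50 mm (its x) by 112 mm (its y) by 20 mm high, about 0.10 kg, lying on the counter beside two wrapped bars; origin: centre of its underside; z up; its y axis lies within about 0.35 rad of the world's y. Either end may point forward
- brown_carton: flat dark-brown printed carton, 56 x 120 x 22 mm, about 0.10 kg, lying loose in the +x half of the tray, lengthwise along the handle; origin: centre of its underside
- red_bar: bystander: red flow-wrapped bar, 40 x 125 x 16 mm, lying flat, y lengthwise; origin: centre of its underside
- orange_bar: bystander: orange and brown flow-wrapped bar, 38 x 115 x 17 mm, lying flat, y lengthwise; origin: centre of its underside
- red_tub: bystander: tub of sweets with a red lid, 69 mm in diameter, 97 mm high; origin: centre of its underside
- yellow_tub: bystander: tub of sweets with a yellow lid, 63 mm in diameter, 110 mm high; origin: centre of its underside
- gift_box: bystander: pink and white gift box with a red ribbon, 63 x 63 x 64 mm; origin: centre of its underside
- red_tin: bystander: round flat mint tin with a red and white lid, 67 mm in diameter, 23 mm high; origin: centre of its underside
- blue_tin: bystander: round flat mint tin with a blue lid, 67 mm in diameter, 23 mm high; origin: centre of its underside
- price_sign: bystander: wooden block with an upright price card, 22 x 64 x 58 mm; origin: centre of its underside

How it is judged:
On the way, in this order (a step that is already met when the one before it is completed fails the run):
1. the light-blue carton lies released in the empty half of the tray, lengthwise, the tray still on the counter (horizontal distance between blue_carton and empty_side below 0.035 m and z of blue_carton in the frame of empty_side between -0.006 and 0.006 m and angle between the z axis of each of blue_carton, brown_carton and the z axis of tray, either way round below 0.12 rad and angle between the y axis of each of blue_carton, brown_carton and the y axis of tray, either way round below 0.35 rad and contact force between the fingers and blue_carton below 0.1 N and horizontal distance between brown_carton and full_side below 0.035 m and z of brown_carton in the frame of full_side between -0.006 and 0.006 m and contact force between the fingers and brown_carton below 0.1 N and angle between blue_carton's own z axis and vertical below 0.12 rad and height (world z) of tray below 0.19 m and linear speed of blue_carton below 0.03 m/s), for 0.2 s.
2. the loaded tray hangs level and steady in the gripper, clear of the counter, for 2 s (horizontal distance between blue_carton and empty_side below 0.035 m and z of blue_carton in the frame of empty_side between -0.006 and 0.006 m and angle between the z axis of each of blue_carton, brown_carton and the z axis of tray, either way round below 0.12 rad and angle between the y axis of each of blue_carton, brown_carton and the y axis of tray, either way round below 0.35 rad and contact force between the fingers and blue_carton below 0.1 N and horizontal distance between brown_carton and full_side below 0.035 m and z of brown_carton in the frame of full_side between -0.006 and 0.006 m and contact force between the fingers and brown_carton below 0.1 N and height (world z) of tray between 0.23 and 0.31 m and angle between tray's own z axis and vertical below 0.1 rad and linear speed of tray below 0.03 m/s and angular speed of tray below 0.2 rad/s and contact force between the fingers and tray above 1 N and distance between the grasp point and tray_handle below 0.09 m and contact force between tray and red_bar below 0.1 N and contact force between tray and orange_bar below 0.1 N and contact force between tray and red_tub below 0.1 N and contact force between tray and yellow_tub below 0.1 N and contact force between tray and gift_box below 0.1 N and contact force between tray and red_tin below 0.1 N and contact force between tray and blue_tin below 0.1 N and contact force between tray and price_sign below 0.1 N), for 2 s.
At the end, for the whole second after the job is handed in: Tray held by the bar (grasp within 90 mm of its centre), feet 50 to 130 mm above the counter, level within 0.10 rad, still (30 mm/s, 0.2 rad/s); both cartons flat on it, within 35 mm of the middles of their halves and 0.35 rad of the handle's line, untouched; it touches no bystander (all of step 2); the arm keeps its last pose, push and grip.
It fails at once if the tray is tipped by more than 0.35 rad (angle between tray's own z axis and vertical above 0.35 rad).
It fails at once if the light-blue carton is turned over (angle between blue_carton's own z axis and vertical above 1.2 rad).
It fails at once if the light-blue carton is dropped or thrown (faster than 0.5 m/s out of the fingers before the tray is lifted) (contact force between the fingers and blue_carton below 0.05 N and linear speed of blue_carton above 0.5 m/s and height (world z) of tray below 0.2 m).
It fails at once if a bystander on the counter is moved by more than 30 mm (distance of any of red_bar, orange_bar, red_tub, yellow_tub, gift_box, red_tin, blue_tin, price_sign from where it was at the start of the episode above 0.03 m).
It also fails if it takes over 61 s, if anything falls off the work surface, if the arm or the gripper's body presses on something with over 40 N, if the wrist force passes 120 N, or if a joint passes its speed limit or range.

## Working session

There is one attempt and no reset: what is moved stays moved. The work goes in short steps, Python scripts to look and compute and a tool call to move; the robot and the scene stay as the last step left them, time stands still between calls to the robot, and variables do not carry over. Pictures are saved under pics/ and viewed, about 8 in all and at most 12, crops included, and the job is handed in when it is done.

Besides the shell and the picture viewer there is one more tool, called after "Call:" in YAML: its name, and indented under it one key for each argument. send_rows: Moves the arm, as the interface text tells. Its arguments: {"type":"object","properties":{"series":{"type":"array"},"newtons":{"type":"number"}},"required":["series"]}

```bash
mkdir -p pics; ls
python3 - <<'E'
from workcell import *
import cv2,numpy as np
s=get_state();print(s)
for n in("side","top"):
    cv2.imwrite(f"pics/{n}0.png",read_camera(n));print(n,camera_info(n))
try: print(grip_point_offset)
except Exception as e: print(e)
E
```

```text
pics
{'clock': 0.0, 'joint_pos': array([ 1.02339738e+00,  3.14009420e-01,  4.49735496e-02,  1.30359428e+00,
       -7.11151513e-06,  1.43121113e+00]), 'qvel': array([-0.00047448,  0.00056521,  0.00078172,  0.00068206,  0.00053737,
        0.00035597]), 'tau': array([ 1.48766694e-04, -4.80624783e+01,  2.98534513e+01,  1.92823517e-02,
       -2.02957240e-04,  8.97252363e-06]), 'tcp_pos': array([0.22778107, 0.52740194, 0.23040152]), 'orientation': array([-3.05446362e-04,  2.02496712e-01,  9.79282513e-01, -8.64545628e-04]), 'wrist_force': array([0.16343621, 0.19156109, 0.52171792]), 'ft_torque': array([-0.01686051,  0.09284221,  0.02770962]), 'finger_gap': 0.08552542418130465}
side {'K': array([[480.47312065,   0.        , 281.95850659],
       [  0.        , 480.47312065, 207.73880229],
       [  0.        ,   0.        ,   1.        ]]), 'xyz': array([-0.01769164, -0.8226451 ,  0.70607926]), 'attitude': array([-0.51800992,  0.82182542, -0.20293166,  0.12283092])}
top {'K': array([[383.35264889,   0.        , 282.58590345],
       [  0.        , 383.35264889, 209.23231894],
       [  0.        ,   0.        ,   1.        ]]), 'xyz': array([0.32555454, 0.17042177, 1.09014964]), 'attitude': array([-0.06157896,  0.70727988, -0.70072596,  0.07033017])}
0.0187
```

View pics/top0.png

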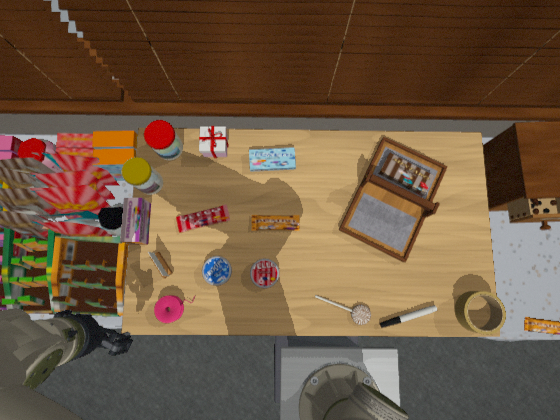

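View pics/side0.png

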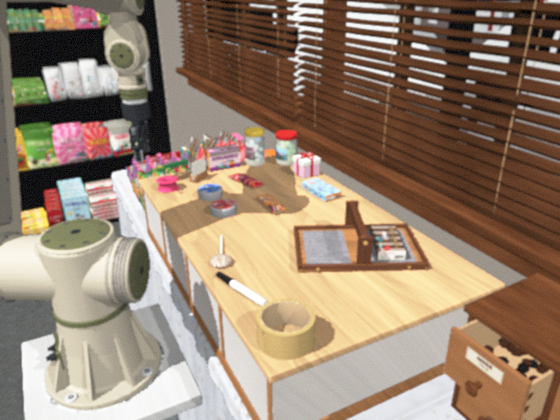

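```bash
cat > h.py <<'E'
from workcell import *
import cv2,numpy as np
from scipy.spatial.transform import Rotation as R
def rot(q): return R.from_quat([q[1],q[2],q[3],q[0]])
def ray(cam,uv,z):
    c=camera_info(cam);d=rot(c["attitude"]).apply(np.linalg.inv(c["K"])@[uv[0],uv[1],1.])
    return c["xyz"]+d*(z-c["xyz"][2])/d[2]
def proj(cam,P):
    c=camera_info(cam);p=rot(c["attitude"]).inv().apply(np.atleast_2d(P)-c["xyz"])@c["K"].T
    return p[:,:2]/p[:,2:]
def seg(cam,label,z):
    out=[]
    for d in silhouettes(cam,label)[:2]:
        cs,_=cv2.findContours(d["pixels"].astype(np.uint8),cv2.RETR_EXTERNAL,cv2.CHAIN_APPROX_NONE)
        c=max(cs,key=len)[:,0]
        w=np.array([ray(cam,p,z)[:2] for p in c],np.float32)
        (cx,cy),(a,b),_=r=cv2.minAreaRect(w)
        bx=cv2.boxPoints(r);e=[bx[1]-bx[0],bx[2]-bx[1]];L=max(e,key=np.linalg.norm);
        if L[1]<0:L=-L
        out.append((d["p"],d["box"],np.round([cx,cy,a,b],4),"long axis angle from +y ccw",round(float(np.arctan2(-L[0],L[1])),3)))
    return out
E
python3 - <<'E'
from h import *
read_camera("top")
for l,z in [("blue_carton",.2),("tray",.198),("brown_carton",.212),("red_bar",.196),("orange_bar",.197),("red_tub",.277),("yellow_tub",.29),("gift_box",.244),("red_tin",.203),("blue_tin",.203),("price_sign",.238)]:
    print(l,*seg("top",l,z),sep="\n  ")
E
```

```text
blue_carton
  (0.86, [249.8, 147.6, 48.5, 23.5], array([0.6168, 0.1871, 0.0549, 0.1115]), 'long axis angle from +y ccw', 0.064)
tray
  (0.62, [340.9, 137.3, 104.3, 119.9], array([ 0.5214, -0.1128,  0.1893,  0.2617]), 'long axis angle from +y ccw', 1.115)
brown_carton
  (0.95, [378.3, 154.1, 52.2, 39.5], array([ 0.5793, -0.1327,  0.1181,  0.0606]), 'long axis angle from +y ccw', -0.475)
  (0.69, [198.7, 124.7, 30.6, 32.4], array([0.6559, 0.3291, 0.0735, 0.0681]), 'long axis angle from +y ccw', -1.557)
red_bar
  (0.74, [177.0, 202.1, 54.4, 29.7], array([0.4711, 0.3476, 0.0419, 0.1252]), 'long axis angle from +y ccw', 0.251)
orange_bar
  (0.86, [250.8, 213.7, 50.9, 14.9], array([0.4637, 0.1787, 0.0381, 0.1109]), 'long axis angle from +y ccw', 0.01)
  (0.54, [143.3, 119.9, 39.7, 38.8], array([0.6627, 0.4539, 0.1127, 0.074 ]), 'long axis angle from +y ccw', -0.964)
red_tub
  (0.84, [144.0, 121.4, 39.6, 38.9], array([0.6348, 0.4273, 0.103 , 0.0661]), 'long axis angle from +y ccw', -0.769)
yellow_tub
  (0.75, [119.0, 156.1, 40.7, 41.3], array([0.5458, 0.4639, 0.0974, 0.0614]), 'long axis angle from +y ccw', -0.756)
gift_box
  (0.9, [199.7, 126.0, 27.1, 30.1], array([0.6429, 0.3232, 0.0739, 0.0649]), 'long axis angle from +y ccw', -1.536)
  (0.34, [337.4, 137.6, 108.3, 125.4], array([ 0.5122, -0.0978,  0.1807,  0.2495]), 'long axis angle from +y ccw', 1.109)
red_tin
  (0.56, [250.9, 262.2, 27.8, 24.6], array([0.345 , 0.2025, 0.0631, 0.0616]), 'long axis angle from +y ccw', -1.56)
  (0.16, [149.0, 253.5, 23.3, 25.3], array([0.3649, 0.4396, 0.0721, 0.0249]), 'long axis angle from +y ccw', -0.921)
blue_tin
  (0.75, [203.9, 257.0, 25.8, 28.4], array([0.3497, 0.3098, 0.0654, 0.0664]), 'long axis angle from +y ccw', 0.009)
price_sign
  (0.54, [147.4, 250.0, 22.2, 28.9], array([0.3639, 0.4292, 0.0678, 0.0233]), 'long axis angle from +y ccw', -0.944)
```

The top view shows the blue carton at about (273,158). The tray is at about (395,198), with its empty grey half at (385,222) and the brown carton at (408,170). The side view agrees with this and shows nothing in the way between them. Next I fit box models to the silhouettes.

```bash
cat >> h.py <<'E'
from scipy.optimize import minimize
def box(x,y,z0,z1,cx=0,cy=0):
    return np.array([[cx+i*x/2,cy+j*y/2,k] for i in(-1,1) for j in(-1,1) for k in(z0,z1)])
CART={"blue_carton":[box(.05,.112,0,.02)],"brown_carton":[box(.056,.12,0,.022)],
"tray":[box(.26,.172,0,.018),box(.028,.008,0,.078,0,.082),box(.028,.008,0,.078,0,-.082),box(.016,.156,.056,.078)]}
def world(p,P,z0):
    c,s=np.cos(p[2]),np.sin(p[2]);return np.c_[P[:,0]*c-P[:,1]*s+p[0],P[:,0]*s+P[:,1]*c+p[1],P[:,2]+z0]
def fit(label,p0,z0,cams=("top","side")):
    S=4;T={}
    for cam in cams:
        d=silhouettes(cam,label)
        if d: T[cam]=cv2.resize(d[0]["pixels"].astype(np.uint8),None,fx=S,fy=S,interpolation=cv2.INTER_NEAREST)
    def cost(q):
        p=np.array(q)/100;J=0   # cm, 0.01 rad
        for cam,t in T.items():
            m=np.zeros_like(t)
            for b in CART[label]:
                h=cv2.convexHull((((proj(cam,world(p,b,z0))+.5)*S)).astype(np.float32)).astype(np.int32)
                cv2.fillConvexPoly(m,h,1)
            J+=1-(m&t).sum()/max(1,(m|t).sum())
        return J
    x0=np.array(p0)*100.
    r=minimize(cost,x0,method="Nelder-Mead",options=dict(initial_simplex=np.vstack([x0]+[x0+d for d in np.diag([1.5,1.5,10])]),xatol=.01,fatol=1e-4))
    return np.round(r.x/100,4),round(r.fun,3),list(T)
E
python3 - <<'E'
from h import *
read_camera("top");read_camera("side")
for l,p,z in [("blue_carton",(.618,.187,.064),.18),("tray",(.52,-.11,-.456),.18),("brown_carton",(.579,-.133,-.475),.19)]:
    for c in (("top",),("side",),("top","side")): print(l,fit(l,p,z,c))
s=get_state();r=rot(s["orientation"]);print(r.as_matrix().round(3))
E
```

```text
blue_carton (array([0.6202, 0.1878, 0.0909]), np.float64(0.074), ['top'])
blue_carton (array([0.6183, 0.1867, 0.0449]), np.float64(0.059), ['side'])
blue_carton (array([0.6191, 0.1882, 0.0753]), np.float64(0.145), ['top', 'side'])
tray (array([ 0.5273, -0.1062, -0.4601]), np.float64(0.172), ['top'])
tray (array([ 0.5275, -0.1026, -0.456 ]), np.float64(0.2), ['side'])
tray (array([ 0.5265, -0.1054, -0.4555]), np.float64(0.384), ['top', 'side'])
brown_carton (array([ 0.579, -0.133, -0.475]), np.float64(0.0), [])
brown_carton (array([ 0.5841, -0.131 , -0.5248]), np.float64(0.107), ['side'])
brown_carton (array([ 0.5841, -0.131 , -0.5248]), np.float64(0.107), ['side'])
[[-0.918  0.397  0.   ]
 [ 0.397  0.918  0.   ]
 [-0.     0.    -1.   ]]
```

```bash
cat >> h.py <<'E'
def go(pos,yaw):
    "shift cm and turn deg from here to TCP pos, tool down, tool y at yaw"
    s=get_state();r=rot(s["orientation"]);y=np.array([np.cos(yaw),np.sin(yaw),0]);z=np.array([0,0,-1.])
    t=R.from_matrix(np.c_[np.cross(y,z),y,z])
    print("t",round(s["clock"],2),"shift",r.inv().apply(np.array(pos)-s["tcp_pos"]).round(4)*100,"turn",(r.inv()*t).as_rotvec(degrees=True).round(2),"F",s["wrist_force"].round(1),"gap",round(s["finger_gap"],4))
E
python3 - <<'E'
from h import *
go((.619,.188,.34),.07)
E
```

```text
t 1.4 shift [-49.37 -15.69 -10.87] turn [ 0.   -0.   62.62] F [ 0.9  0.7 -0.2] gap 0.0857
```

Call:
send_rows:
  series: [0,0,-4,0,0,0,1,0,0,-8,0,0,0,1,-4,-1.3,-10.9,0,0,5,1,-8,-2.5,-10.9,0,0,10,1,-12,-3.8,-10.9,0,0,16,1,-16,-5,-10.9,0,0,22,1,-20,-6.3,-10.9,0,0,28,1,-24,-7.6,-10.9,0,0,34,1,-28,-8.9,-10.9,0,0,40,1,-32,-10.2,-10.9,0,0,46,1]

```text
clock: 2.23
tcp_pos: [0.475, 0.3124, 0.3406]
orientation: [0.0, 0.571, 0.821, 0.0]
wrist_force: [0.1, 0.8, 0.1]
finger_gap: 0.0856
```

Run:
```python
from h import *
go((.619,.188,.26),.07)
```

```text
t 2.23 shift [-16.68   9.17   8.06] turn [ 4.000e-02 -1.000e-02  1.633e+01] F [0.1 0.8 0.1] gap 0.0856
```

Call:
send_rows:
  series: [-3.3,1.8,0,0,0,5,1,-6.6,3.6,0,0,0,10,1,-10,5.5,0,0,0,16.3,1,-13.3,7.3,0,0,0,16.3,1,-16.7,9.2,0,0,0,16.3,1,-16.7,9.2,3,0,0,16.3,1,-16.7,9.2,6,0,0,16.3,1,-16.7,9.2,8,0,0,16.3,1,-16.7,9.2,8,0,0,16.3,1]

```text
clock: 2.98
tcp_pos: [0.6166, 0.1893, 0.2547]
orientation: [-0.003, 0.68, 0.733, -0.004]
wrist_force: [0.5, 0.1, -0.6]
finger_gap: 0.0853
```

Run:
```python
from h import *
im=read_camera("top");cv2.imwrite("pics/top1.png",cv2.resize(im[100:240,200:350],None,fx=4,fy=4))
read_camera("side")
print(fit("blue_carton",(.619,.188,.07),.18,("side",)))
go((.619,.188,.183),.07)
```

```text
(array([0.6184, 0.1911, 0.0563]), np.float64(0.135), ['side'])
t 3.13 shift [-0.24 -0.02  7.86] turn [ 0.07 -0.01  0.33] F [-0.2  1.1  0.5] gap 0.0851
```

View pics/top1.png

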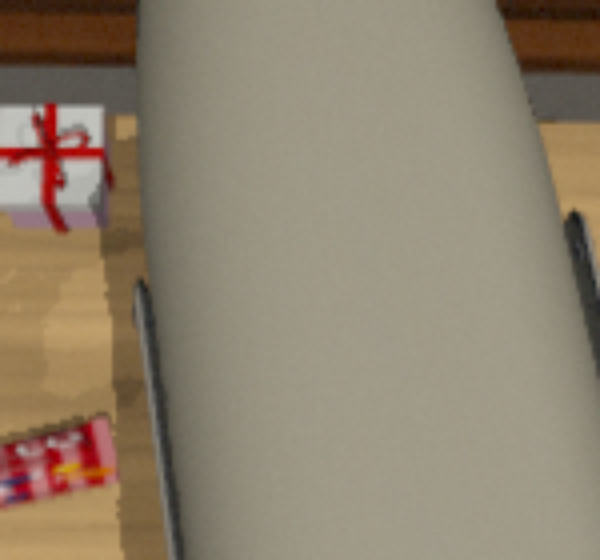

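The arm hides the carton in this close look; only the gift box and red bar are visible, and both are clear of the gripper. The side-camera fit agrees within 3 mm, so I descend and grip.

Call:
send_rows:
  series: [-0.2,0,3,0,0,0.3,1,-0.2,0,5,0,0,0.3,1,-0.2,0,6.5,0,0,0.3,1,-0.2,0,7.5,0,0,0.3,1,-0.2,0,7.9,0,0,0.3,1,-0.2,0,7.9,0,0,0.3,1,-0.2,0,7.9,0,0,0.3,0.6,-0.2,0,7.9,0,0,0.3,0.4,-0.2,0,7.9,0,0,0.3,0.3,-0.2,0,7.9,0,0,0.3,0.3]
  newtons: 30

```text
clock: 3.97
tcp_pos: [0.6197, 0.1884, 0.1829]
orientation: [0.001, 0.682, 0.732, 0.001]
wrist_force: [-0.8, 0.1, 4.7]
finger_gap: 0.0492
```

Call:
send_rows:
  series: [0,0,0,0,0,0,0.3,0,0,0,0,0,0,0.3,0,0,0,0,0,0,0.3,0,0,0,0,0,0,0.3]

```text
clock: 4.3
tcp_pos: [0.6197, 0.1884, 0.1829]
orientation: [0.001, 0.682, 0.732, 0.001]
wrist_force: [-0.2, 0.3, 6.1]
finger_gap: 0.0492
```

Call:
send_rows:
  series: [0,0,-0.5,0,0,0,0.3,0,0,-1.5,0,0,0,0.3,0,0,-3,0,0,0,0.3,0,0,-5,0,0,0,0.3,0,0,-7.5,0,0,0,0.3,0,0,-10,0,0,0,0.3,0,0,-12.5,0,0,0,0.3,0,0,-14,0,0,0,0.3,0,0,-14,0,0,0,0.3,0,0,-14,0,0,0,0.3]

```text
clock: 5.13
tcp_pos: [0.6194, 0.1882, 0.3221]
orientation: [0.001, 0.682, 0.732, 0.001]
wrist_force: [-0.0, 0.1, -1.3]
finger_gap: 0.0491
```

Run:
```python
from h import *
s=get_state();print(s["tcp_pos"])
go((.4678,-.0759,.32),-.457)
```

```text
[0.61935224 0.18823389 0.32214187]
t 5.13 shift [-25.28 -16.98   0.17] turn [ 0.11 -0.05 30.22] F [-0.   0.1 -1.3] gap 0.0491
```

Call:
send_rows:
  series: [-1,-0.7,0,0,0,1,0.3,-3.5,-2.4,0,0,0,4,0.3,-6.5,-4.4,0,0,0,8,0.3,-9.5,-6.4,0,0,0,12,0.3,-12.5,-8.4,0,0,0,16,0.3,-15.5,-10.4,0,0,0,20,0.3,-18.5,-12.4,0,0,0,24,0.3,-21.5,-14.4,0,0,0,27,0.3,-24,-16.1,0,0,0,29,0.3,-25.3,-17,0.2,0,0,30.2,0.3]

```text
clock: 5.97
tcp_pos: [0.4645, -0.0781, 0.3178]
orientation: [-0.001, 0.85, 0.527, -0.001]
wrist_force: [0.9, 0.3, -0.9]
finger_gap: 0.0491
```

Call:
send_rows:
  series: [0,0,2,0,0,0,0.3,0,0,4,0,0,0,0.3,0,0,5,0,0,0,0.3,0,0,5,0,0,0,0.3,0,0,5,0,0,0,0.3,0,0,5,0,0,0,0.3]

```text
clock: 6.47
tcp_pos: [0.4673, -0.0759, 0.2696]
orientation: [-0.0, 0.849, 0.529, 0.0]
wrist_force: [-0.5, 0.4, -0.7]
finger_gap: 0.0492
```

Run:
```python
from h import *
im=read_camera("top");im2=read_camera("side")
o=np.hstack([cv2.resize(im[120:280,320:460],None,fx=2.8,fy=2.8),cv2.resize(im2[170:290,270:440],(448*170*0//1+390,448))]);cv2.imwrite("pics/a2.png",cv2.resize(o,None,fx=.95,fy=.95));print(o.shape)
for c in ("top","side"): print(fit("tray",(.527,-.105,-.457),.18,(c,)))
print(fit("blue_carton",(.468,-.076,-.45),.27,("side",)))
s=get_state();print(s["tcp_pos"])
go((.4678,-.0759,.1935),-.457)
```

```text
(448, 782, 3)
(array([ 0.527 , -0.1052, -0.4499]), np.float64(0.525), ['top'])
(array([ 0.5282, -0.102 , -0.4536]), np.float64(0.232), ['side'])
(array([ 0.4655, -0.0795, -0.5155]), np.float64(0.104), ['side'])
[ 0.46752413 -0.07610715  0.26993624]
t 6.72 shift [0.03 0.01 7.64] turn [ 0.07 -0.01  0.04] F [ 0.3  0.9 -0. ] gap 0.0494
```

View pics/a2.png

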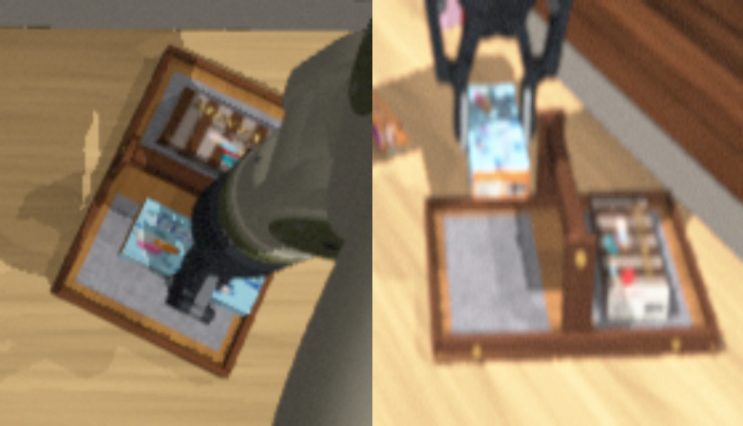

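The left crop shows the carton parallel to the handle over the empty half. The right crop shows it clear of the bar. Now I lower it.

Call:
send_rows:
  series: [0,0,2,0,0,0,0.3,0,0,4,0,0,0,0.3,0,0,5.5,0,0,0,0.3,0,0,6.5,0,0,0,0.3,0,0,7,0,0,0,0.3,0,0,7.3,0,0,0,0.3,0,0,7.5,0,0,0,0.3,0,0,7.5,0,0,0,0.3]

```text
clock: 7.38
tcp_pos: [0.4674, -0.0763, 0.1947]
orientation: [0.0, 0.849, 0.529, 0.0]
wrist_force: [0.0, -0.1, -0.4]
finger_gap: 0.0492
```

Call:
send_rows:
  series: [0,0,0.1,0,0,0,0.3,0,0,0.2,0,0,0,0.3,0,0,0.2,0,0,0,0.3,0,0,0.2,0,0,0,0.3]

```text
clock: 7.72
tcp_pos: [0.4676, -0.0763, 0.1928]
orientation: [0.001, 0.849, 0.529, 0.0]
wrist_force: [0.6, -0.3, 0.7]
finger_gap: 0.0498
```

Call:
send_rows:
  series: [0,0,0.05,0,0,0,0.3,0,0,0.1,0,0,0,0.3,0,0,0.1,0,0,0,0.3]

```text
clock: 7.97
tcp_pos: [0.4676, -0.0763, 0.1928]
orientation: [0.001, 0.849, 0.529, 0.001]
wrist_force: [-1.9, -0.2, 9.0]
finger_gap: 0.0493
```

In contact at 9 N. Now I open to about 66 mm, wait, and retreat straight up.

Call:
send_rows:
  series: [0,0,0,0,0,0,0.65,0,0,0,0,0,0,0.75,0,0,0,0,0,0,0.75,0,0,0,0,0,0,0.75,0,0,0,0,0,0,0.75]

```text
clock: 8.38
tcp_pos: [0.4659, -0.0755, 0.191]
orientation: [-0.001, 0.849, 0.529, -0.001]
wrist_force: [-6.0, 3.0, 3.3]
finger_gap: 0.0641
```

Call:
send_rows:
  series: [0,0,-0.5,0,0,0,0.75,0,0,-1.5,0,0,0,0.75,0,0,-3.5,0,0,0,0.75,0,0,-6,0,0,0,0.75,0,0,-9,0,0,0,0.75,0,0,-12,0,0,0,0.75,0,0,-15,0,0,0,0.75,0,0,-15,0,0,0,0.75]

```text
clock: 9.05
tcp_pos: [0.4696, -0.0771, 0.3482]
orientation: [0.004, 0.849, 0.529, 0.004]
wrist_force: [1.0, -0.1, -0.3]
finger_gap: 0.0648
```

Run:
```python
from h import *
im=read_camera("top");im2=read_camera("side")
cv2.imwrite("pics/a3.png",np.hstack([cv2.resize(im[120:280,320:460],(392,448)),cv2.resize(im2[170:290,270:440],(390,448))]))
for c in ("top","side"):
    for l,p,z in [("tray",(.527,-.105,-.457),.18),("blue_carton",(.4678,-.076,-.457),.19),("brown_carton",(.584,-.131,-.47),.19)]: print(l,fit(l,p,z,(c,)))
go((.527,-.105,.30),-.457)
```

```text
tray (array([ 0.5306, -0.1069, -0.4491]), np.float64(0.498), ['top'])
blue_carton (array([ 0.4698, -0.0772, -0.4486]), np.float64(0.269), ['top'])
brown_carton (array([ 0.5888, -0.1331, -0.4358]), np.float64(0.385), ['top'])
tray (array([ 0.5304, -0.1042, -0.4555]), np.float64(0.332), ['side'])
blue_carton (array([ 0.4679, -0.0782, -0.4703]), np.float64(0.046), ['side'])
brown_carton (array([ 0.586 , -0.1348, -0.5162]), np.float64(0.06), ['side'])
t 9.45 shift [0.06 6.7  4.01] turn [-0.11  0.01  0.02] F [-0.1 -0.3 -0.1] gap 0.0644
```

View pics/a3.png

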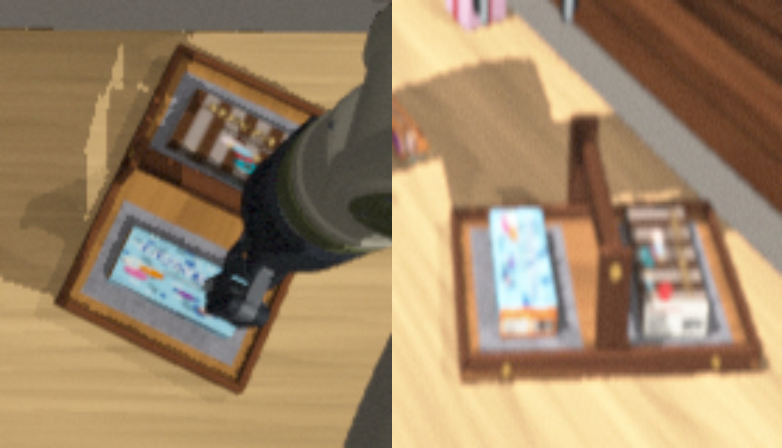

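The carton lies flat in the middle of the empty half, parallel to the handle. The fits put it at about (-67, -4) mm in the tray frame, with brown at about (+63, -2) mm. Next I go above the bar.

Call:
send_rows:
  series: [0,1,0,0,0,0,1,0,3,0,0,0,0,1,0,5,0,0,0,0,1,0,6.5,0,0,0,0,1,0,7,1,0,0,0,1,0,7,3,0,0,0,1,0,7,4,0,0,0,1,0,7,4,0,0,0,1,0,7,4,0,0,0,1,0,7,4,0,0,0,1]

```text
clock: 10.28
tcp_pos: [0.5297, -0.1069, 0.3019]
orientation: [0.0, 0.849, 0.529, 0.0]
wrist_force: [-0.9, -0.3, -0.3]
finger_gap: 0.0857
```

Run:
```python
from h import *
im2=read_camera("side")
cv2.imwrite("pics/a4.png",cv2.resize(im2[130:290,270:450],(720,600)))
print(fit("tray",(.53,-.105,-.457),.18,("side",)))
# expected TCP and bar ends
s=get_state();print(s["tcp_pos"],proj("side",[s["tcp_pos"]]))
for p in [(.530,-.1055,-.455)]:
    print(((proj("side",world(p,CART["tray"][3],.18))-[270,130])*[4,3.75]).round())
go((.530,-.1055,.227),-.455)
```

```text
(array([ 0.5296, -0.1049, -0.4485]), np.float64(0.308), ['side'])
[ 0.53013683 -0.10704773  0.30245854] [[360.76907797 196.95837483]]
[[364. 429.]
 [366. 392.]
 [316. 298.]
 [318. 264.]
 [396. 429.]
 [400. 391.]
 [344. 298.]
 [346. 264.]]
t 10.38 shift [ 0.13 -0.1   7.55] turn [ 0.11 -0.02 -0.09] F [ 0.3 -0.5 -0.1] gap 0.0854
```

View pics/a4.png

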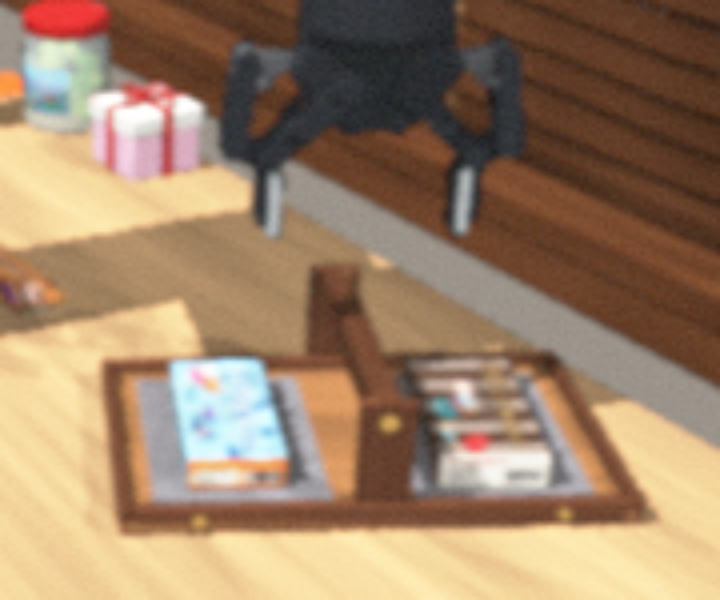

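The view shows the open fingers straddling the bar, whose ends are at about (335,268) and (388,395), within 3 mm of the model. I descend and close gently.

Call:
send_rows:
  series: [0.1,0,2.5,0,0,0,1,0.1,0,4.5,0,0,0,1,0.1,0,6,0,0,0,1,0.1,0,7,0,0,0,1,0.1,0,7.5,0,0,0,1,0.1,0,7.5,0,0,0,0.6,0.1,0,7.5,0,0,0,0.45,0.1,0,7.5,0,0,0,0.35,0.1,0,7.5,0,0,0,0.3,0.1,0,7.5,0,0,0,0.25]
  newtons: 25

```text
clock: 11.22
tcp_pos: [0.5308, -0.1063, 0.2271]
orientation: [0.001, 0.849, 0.529, 0.001]
wrist_force: [-0.7, -0.4, -0.3]
finger_gap: 0.0256
```

Call:
send_rows:
  series: [0,0,0,0,0,0,0.2,0,0,0,0,0,0,0.15,0,0,0,0,0,0,0.1,0,0,0,0,0,0,0.05,0,0,0,0,0,0,0,0,0,0,0,0,0,0]

```text
clock: 11.72
tcp_pos: [0.5314, -0.1066, 0.2271]
orientation: [0.001, 0.849, 0.529, 0.001]
wrist_force: [3.5, -1.3, 4.8]
finger_gap: 0.0155
```

Call:
send_rows:
  series: [0,0,0,0,0,0,0,0,0,0,0,0,0,0,0,0,0,0,0,0,0]
  newtons: 80

```text
clock: 11.97
tcp_pos: [0.5313, -0.1066, 0.2273]
orientation: [0.001, 0.849, 0.529, 0.001]
wrist_force: [3.9, -1.7, 6.6]
finger_gap: 0.0152
```

Gap is 15 mm on the 16 mm bar, so it is held. I lift gently by 8.5 cm.

Call:
send_rows:
  series: [0,0,-0.2,0,0,0,0,0,0,-0.5,0,0,0,0,0,0,-0.9,0,0,0,0,0,0,-1.4,0,0,0,0,0,0,-2,0,0,0,0,0,0,-2.6,0,0,0,0,0,0,-3.2,0,0,0,0,0,0,-3.8,0,0,0,0,0,0,-4.3,0,0,0,0,0,0,-4.6,0,0,0,0]

```text
clock: 12.8
tcp_pos: [0.5307, -0.1063, 0.2734]
orientation: [0.0, 0.849, 0.529, 0.0]
wrist_force: [0.4, -0.3, -5.3]
finger_gap: 0.0148
```

Call:
send_rows:
  series: [0,0,-0.4,0,0,0,0,0,0,-0.9,0,0,0,0,0,0,-1.5,0,0,0,0,0,0,-2.1,0,0,0,0,0,0,-2.7,0,0,0,0,0,0,-3.2,0,0,0,0,0,0,-3.6,0,0,0,0,0,0,-3.8,0,0,0,0,0,0,-3.9,0,0,0,0,0,0,-3.9,0,0,0,0]

```text
clock: 13.63
tcp_pos: [0.5304, -0.1062, 0.3114]
orientation: [0.0, 0.849, 0.529, 0.0]
wrist_force: [0.3, 0.7, -4.6]
finger_gap: 0.0148
```

Run:
```python
from h import *
im=read_camera("top");im2=read_camera("side")
cv2.imwrite("pics/a5.png",cv2.resize(im2[90:270,270:450],(600,600)))
s=get_state();print(s["clock"],s["tcp_pos"],s["wrist_force"].round(1),s["ft_torque"].round(2),s["finger_gap"])
for l,p,z in [("tray",(.53,-.105,-.457),.265),("blue_carton",(.4678,-.076,-.457),.275),("brown_carton",(.584,-.131,-.47),.275)]: print(l,fit(l,p,z,("side",)))
```

```text
13.7333 [ 0.53022539 -0.10610439  0.3110061 ] [ 0.1 -0.4 -5.6] [-0.01  0.04 -0.01] 0.014987519110636345
tray (array([ 0.5268, -0.107 , -0.4635]), np.float64(0.358), ['side'])
blue_carton (array([ 0.4668, -0.0767, -0.4559]), np.float64(0.047), ['side'])
brown_carton (array([ 0.5835, -0.1344, -0.5174]), np.float64(0.104), ['side'])
```

View pics/a5.png

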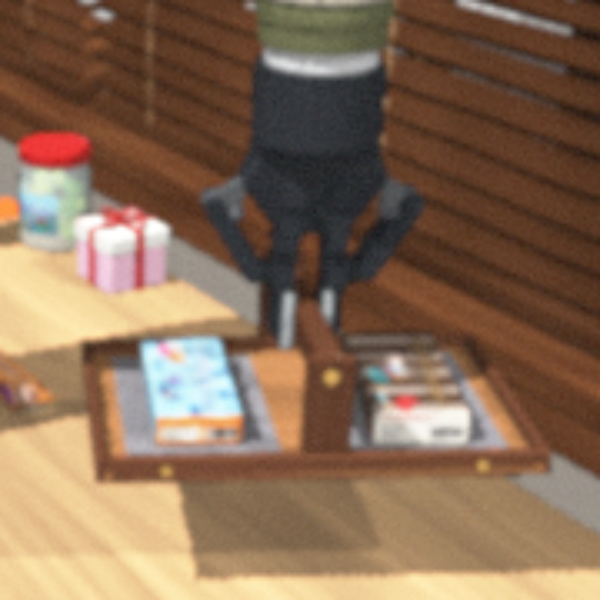

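The tray hangs level, both cartons lie flat, its shadow is clear on the counter, and the wrist force is 5.6 N against about 5.1 N expected. I hold for 3.3 s.

Call:
send_rows:
  series: [0,0,0,0,0,0,0,0,0,0,0,0,0,0,0,0,0,0,0,0,0,0,0,0,0,0,0,0,0,0,0,0,0,0,0,0,0,0,0,0,0,0,0,0,0,0,0,0,0,0,0,0,0,0,0,0,0,0,0,0,0,0,0,0,0,0,0,0,0,0]

```text
clock: 14.72
tcp_pos: [0.5303, -0.1061, 0.3113]
orientation: [-0.0, 0.849, 0.529, 0.0]
wrist_force: [0.2, 0.5, -6.1]
finger_gap: 0.0147
```

Call:
send_rows:
  series: [0,0,0,0,0,0,0,0,0,0,0,0,0,0,0,0,0,0,0,0,0,0,0,0,0,0,0,0,0,0,0,0,0,0,0,0,0,0,0,0,0,0,0,0,0,0,0,0,0,0,0,0,0,0,0,0,0,0,0,0,0,0,0,0,0,0,0,0,0,0]

```text
clock: 15.55
tcp_pos: [0.5303, -0.1061, 0.3113]
orientation: [-0.0, 0.849, 0.529, 0.0]
wrist_force: [-0.1, 0.3, -5.3]
finger_gap: 0.0151
```

Call:
send_rows:
  series: [0,0,0,0,0,0,0,0,0,0,0,0,0,0,0,0,0,0,0,0,0,0,0,0,0,0,0,0,0,0,0,0,0,0,0,0,0,0,0,0,0,0,0,0,0,0,0,0,0,0,0,0,0,0,0,0,0,0,0,0,0,0,0,0,0,0,0,0,0,0]

```text
clock: 16.38
tcp_pos: [0.5304, -0.1061, 0.3113]
orientation: [0.0, 0.849, 0.529, 0.0]
wrist_force: [-0.2, -1.2, -5.2]
finger_gap: 0.0151
```

Call:
send_rows:
  series: [0,0,0,0,0,0,0,0,0,0,0,0,0,0,0,0,0,0,0,0,0,0,0,0,0,0,0,0,0,0,0,0,0,0,0,0,0,0,0,0,0,0,0,0,0,0,0,0,0,0,0,0,0,0,0,0,0,0,0,0,0,0,0,0,0,0,0,0,0,0]

```text
clock: 17.22
tcp_pos: [0.5304, -0.1061, 0.3113]
orientation: [-0.0, 0.849, 0.529, 0.0]
wrist_force: [-0.2, -1.1, -5.3]
finger_gap: 0.0147
```

Run:
```python
from h import *
read_camera("side")
s=get_state();print(s["clock"],s["tcp_pos"],s["wrist_force"].round(1),s["ft_torque"].round(2),s["finger_gap"])
for l,p,z in [("tray",(.53,-.105,-.457),.265),("blue_carton",(.4678,-.076,-.457),.275),("brown_carton",(.584,-.131,-.47),.275)]: print(l,fit(l,p,z,("side",)))
print(hand_in())
```

```text
17.2667 [ 0.53035153 -0.10611098  0.31128329] [ 0.6 -0.6 -5.1] [ 0.11 -0.02  0.01] 0.014667185160972164
tray (array([ 0.5275, -0.1056, -0.46  ]), np.float64(0.38), ['side'])
blue_carton (array([ 0.4659, -0.0773, -0.4682]), np.float64(0.05), ['side'])
brown_carton (array([ 0.5832, -0.1354, -0.524 ]), np.float64(0.088), ['side'])
the job is handed in; nothing more can be done
None
```

The light-blue carton is in the middle of the tray's empty half, lengthwise and right way up. The tray is held by its handle bar about 84 mm above the counter. I handed the job in at 17.3 s, still gripping the bar at 80 N; no verdict was reported.

- **Placing:** the camera fits put the carton within about 5 mm of the middle of its half. It was in contact with the felt (9 N at the wrist) before I opened the fingers.
- **Lift and hold:** the last checks, after about 3.5 s of holding, showed the tool steady at z = 0.311 m. The wrist load was about 5.1 N, as expected for the tray and both cartons. The moment was at most 0.11 N m, and the side view at the start of the hold looked level. Both cartons had stayed where they were.
- **Disagreements:** the tray fits were rough because the arm hid part of it. The tray may have moved 2–3 mm when I released the carton, where the wrist read about 6 N sideways. The brown carton's fitted angle is about 0.06 rad off the handle line. All of this is well inside the limits.
- **Not checked:** I did not measure the other goods again at the end. The arm crossed above them, and the pictures show no contact.

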